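# Wind the blue-key bench timer

## Task

The incubation is about to start: wind the clockwork timer with the blue key clockwise (seen from above) until it is fully wound, at its stop. Do it as one winds a key, in two or more partial turns, letting go of the key part-way round and taking hold again. Leave the keys of the red and yellow timers as they are.

Things in the scene. Friction and masses are not known exactly. Their poses are not given: they have to be found in the camera images.
- blue_grip (a point): Centre of the blue key's wing, on its upright axis, 82 mm up. Wing: upright plate 46 mm long (x axis, to its white end), 10 mm thick (y, grip across it), 28 mm tall (68 to 96 mm up). Below: round cream housing, 92 mm across, top at 50 mm, fixed to the bench. Red and yellow timers are alike but for key colour; axes at least 160 mm apart, nothing else within 70 mm of a housing.
- blue_key (a joint): Turn of the blue key, rad: 0 unwound (start 0 to 0.4), grows clockwise seen from above, firm stop at 2.8 = fully wound (white end of the wing at the dial's last thick red mark). A spring resists (0.08 N m at first, 0.12 N m at the stop); a friction brake holds the key wherever it is let go; turned the other way it unwinds.
- red_tip (a point): White end of the red key's wing on a bystander timer: 23 mm out from that timer's upright axis (x points outward), 82 mm up. This key may start part-wound; it must not be turned.
- yellow_tip (a point): White end of the yellow key's wing on a bystander timer: 23 mm out from that timer's upright axis (x points outward), 82 mm up. This key may start part-wound; it must not be turned.

How it is judged (in metres and radians):
On the way:
1. the blue key has been turned part-way (to between 0.7 and 2.2 rad) and let go: the fingers touch nothing (value of joint blue_key between 0.7 and 2.2 rad and contact force between the fingers and anything else below 0.3 N), for 0.15 s.
At the end, for the whole second after the job is handed in: The blue key stands at rest within 0.25 rad (14 degrees) of its stop at 2.8 rad; the tips of the red and yellow keys are within 12 mm (about 30 degrees) of where they were (value of joint blue_key above 2.55 rad and velocity of joint blue_key between -0.05 and 0.05 rad/s and distance of each of red_tip, yellow_tip from where it was at the start of the episode below 0.012 m); the robot touches nothing.
It fails at once if the red or the yellow key is turned by more than 12 mm at its tip (about 30 degrees) (distance of any of red_tip, yellow_tip from where it was at the start of the episode above 0.012 m).
It also fails if it takes over 51 s, if anything falls off the work surface, if the arm or the gripper's body presses on something with over 40 N, if the wrist force passes 120 N, or if a joint passes its speed limit or range.

## Robot

A 6-joint arm with a two-finger parallel gripper is mounted at the origin on the work surface. World frame = base frame: x ahead of the robot, y to its left, z up, the work surface at z = 0. Lengths are in m, angles in degrees, forces in N, time in s.
With the tool pointing down it reaches from about 0.325 to 0.85 m from the base axis. Payload 15.5 kg.
Tool frame: the origin (TCP) lies at the very end of the fingers, on their centre line; the grasp point (between the pads) lies 19 mm behind it; z points along the fingers, y is the line along which they close (so a half turn about z gives the same grasp; the last joint's range is limited). The gripper opens to 91 mm and grips with 3 to 60 N. Pads are 32 mm wide; open, the fingers measure 118 mm over their backs; the gripper's body (76 mm by 178 mm) begins 60 mm behind the grasp point.
Start: joints at [-78.753, 28.281, 77.091, -0, 74.628, -5.472], TCP at [0.18, -0.599, 0.214] pointing down, gripper open.
Joint ranges: [-166.48, 166.48], [-47.26, 123.95], [12.59, 153.08], [-70.14, 250.14], [6.76, 159.57], [-176.63, 176.63]. Speed limits (degrees/s): [108.29, 108.29, 147.25, 172.46, 172.46, 172.46].

## Interface

Orientations are given as a 3x3 rotation matrix whose columns are the frame's x, y, z axes.
In Python, from rig import ctrl gives the robot as it stands.
- The arm moves only by the shell command python3 -m inch 'ROWS' [OPENING] [FORCE]. ROWS is JSON, a list of rows, each a list of 2 entries, a list of its own where there are three numbers: the shift along the tool's x, y, z in mm, then the turn about the tool's z in degrees. A call has 1 to 5 rows; each row is the pose to reach, as a shift and turn from the pose commanded when the call began, along the tool's axes at that moment; what a row does not reach only later rows make up. A row lasts 1/10 s, in which the tool goes at most 50 mm and 8.59 degrees, less where a joint would pass 70% of its speed; a pose out of reach is approached as far as the arm can. A call with a gripper value outside its range is refused whole. OPENING is the gripper command: -1 is fully open, 1 is shut, values between are in proportion, set as the call begins (- or left out, the last holds). The fingers move at their own pace and stop on an object; FORCE is the grip in N (left out, the last holds). Time passes only in rows, so rows that repeat a pose let the fingers close. It gives the time, the measured TCP pose, the force and the opening at its end, in the units of the state.
- ctrl.get_state(): the state, without advancing time (a new reading comes with each control period).
- ctrl.read_camera(name): name is "scene" or "top"; returns the picture (480x640x3 uint8, blue, green, red); there is no depth.
- ctrl.camera_model(name): a dict with "fx", "fy", "cx", "cy" (pixels), "k1" (the pictures are not rectified: a ray, as slopes to the right and down, at radius r is drawn at 1 + k1 r^2 times it, then the intrinsics apply), "xyz" and "orientation" of the camera in the world. Camera axes: x right, y up, looking along -z (the intrinsics and any distortion apply to the point x, -y, -z); pixel columns grow to the right and rows downward; lengths in m; the calibration is good to about 2 mm. A picture is of the moment at which its call begins. camera_model takes no time and is no camera call.
- ctrl.sign_off(): hands the job in, once; it reports no verdict.
The state is a dict: "time": time; "q": joint angles; "joint_velocities": joint speeds; "joint_efforts": joint torques, N m; "tool_pos": TCP position; "ee_rot": TCP orientation; "force": force on the tool from outside, world axes, zero at the start; "wrist_torque": the same for the moment, N m; "grip_width": finger opening in m.
Only numpy, scipy, OpenCV 4.12 (cv2) and the standard library are available. Lean on these libraries where they do the work, as an engineer would, in place of code of your own. Each camera call takes 0.05 s, during which the arm holds its last target. There are 200 camera calls.

## Working session

There is one attempt and no reset: what is moved stays moved. The work goes in short steps, Python scripts to look and compute and a shell command to move; the robot and the scene stay as the last step left them, time stands still between calls to the robot, and variables do not carry over. Pictures are saved under pics/ and viewed, on a budget of 10 in all, crops included, one or two more only if the job needs it, and the job is handed in when it is done.

```bash
mkdir -p pics; ls; python3 - <<'E'
from rig import ctrl
import cv2,numpy as np
s=ctrl.get_state();print(s['time'],s['tool_pos'],s['ee_rot'],s['grip_width'],s['force'])
for n in('top','scene'):
    im=ctrl.read_camera(n);cv2.imwrite(f'pics/{n}0.png',im);m=ctrl.camera_model(n);print(n,m)
E
```

```text
pics
0.0 [ 0.17974798 -0.59821409  0.21333318] [[ 9.57715712e-01  2.87716117e-01 -2.25536556e-04]
 [ 2.87716179e-01 -9.57714989e-01  1.18320699e-03]
 [ 1.24427979e-04 -1.19806644e-03 -9.99999275e-01]] 0.0910605855268029 [-0.55119009  0.22365183 -0.14650291]
top {'fx': 543.7787723326002, 'fy': 543.7787723326002, 'cx': 328.9458263265275, 'cy': 242.92523512762742, 'k1': 0.024340877519324948, 'xyz': array([ 0.47266971, -0.00362941,  1.01057419]), 'orientation': array([[ 0.02763569,  0.99275035, -0.11697439],
       [-0.99955413,  0.02612065, -0.01446542],
       [-0.0113051 ,  0.117322  ,  0.99302958]])}
scene {'fx': 565.092969218763, 'fy': 565.092969218763, 'cx': 321.5770173110905, 'cy': 244.821481101412, 'k1': 0.06090710423769606, 'xyz': array([0.80275225, 0.42847292, 0.95940365]), 'orientation': array([[-0.84553358, -0.46366687,  0.26473759],
       [ 0.53384229, -0.72558479,  0.43421092],
       [-0.00923966,  0.50846804,  0.86103129]])}
```

View pics/top0.png

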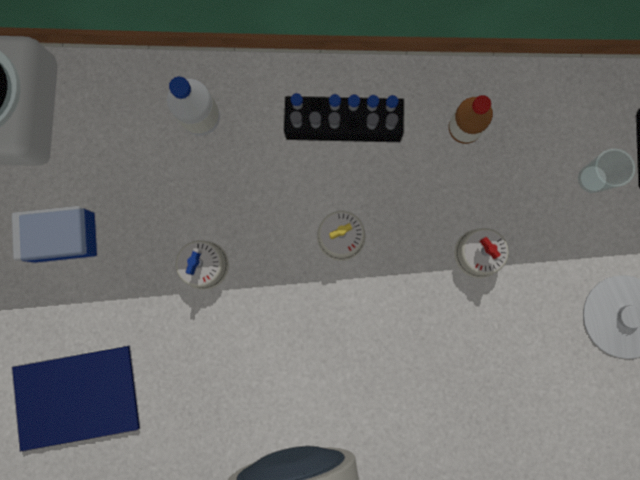

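View pics/scene0.png

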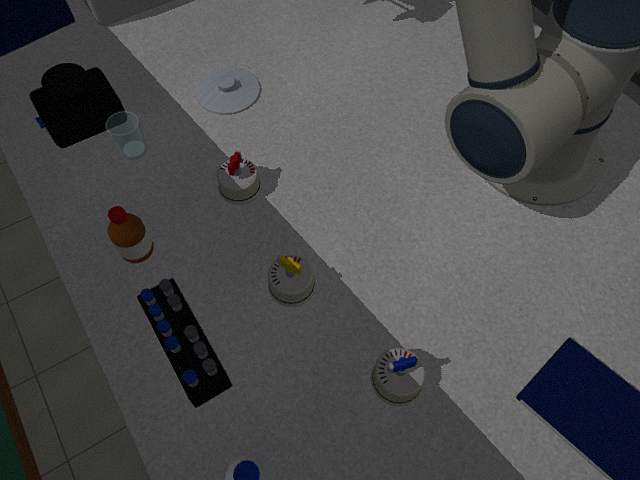

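The top view shows the blue key at about (193,262) with its white end up at (197,250). The yellow key is at (340,232) and the red at (489,248). In the scene view blue is at (403,365).

```bash
cat > h.py <<'E'
from rig import ctrl
import cv2,numpy as np
def ray(n,u,v):
    m=ctrl.camera_model(n);K=np.array([[m['fx'],0,m['cx']],[0,m['fy'],m['cy']],[0,0,1]])
    p=cv2.undistortPoints(np.array([[[u,v]]],float),K,np.array([m['k1'],0,0,0]))[0,0]
    return np.array(m['xyz']),np.array(m['orientation'])@np.array([p[0],-p[1],-1])
def plane(n,u,v,z):
    o,d=ray(n,u,v);return o+d*(z-o[2])/d[2]
def tri(a,b):
    A=[];B=[]
    for o,d in(a,b):
        d=d/np.linalg.norm(d);P=np.eye(3)-np.outer(d,d);A.append(P);B.append(P@o)
    return np.linalg.lstsq(np.vstack(A),np.hstack(B),rcond=None)[0]
def blob(im,u,v,r):
    hsv=cv2.cvtColor(im,cv2.COLOR_BGR2HSV);m=cv2.inRange(hsv,(105,120,50),(130,255,255))
    k=np.zeros_like(m);cv2.circle(k,(u,v),r,255,-1);m&=k
    ys,xs=np.nonzero(m);return m,xs,ys
E
python3 - <<'E'
from h import *
c={}
for n,u,v in(('top',194,262),('scene',403,365)):
    im=cv2.imread(f'pics/{n}0.png');m,xs,ys=blob(im,u,v,22);c[n]=(xs.mean(),ys.mean())
    P=np.array([plane(n,x,y,.082)[:2] for x,y in zip(xs,ys)]);w,V=np.linalg.eigh(np.cov(P.T))
    print(n,len(xs),c[n],P.mean(0),np.degrees(np.arctan2(V[1,1],V[0,1])),np.sqrt(w))
print(tri(ray('top',*c['top']),ray('scene',*c['scene'])))
a=cv2.resize(cv2.imread('pics/top0.png')[225:300,155:245],None,fx=5,fy=5,interpolation=cv2.INTER_CUBIC)
b=cv2.resize(cv2.imread('pics/scene0.png')[335:410,360:430],None,fx=5,fy=5,interpolation=cv2.INTER_CUBIC)
cv2.imwrite('pics/c1.png',np.hstack([a,b]))
E
```

```text
top 187 (np.float64(192.49197860962568), np.float64(262.572192513369)) [0.5420039  0.24284369] 164.56800834263984 [0.00438176 0.01029232]
scene 185 (np.float64(403.8216216216216), np.float64(362.0810810810811)) [0.53838483 0.24088574] 168.40654086020353 [0.00428002 0.01071781]
[0.54091089 0.24173198 0.08814158]
```

View pics/c1.png

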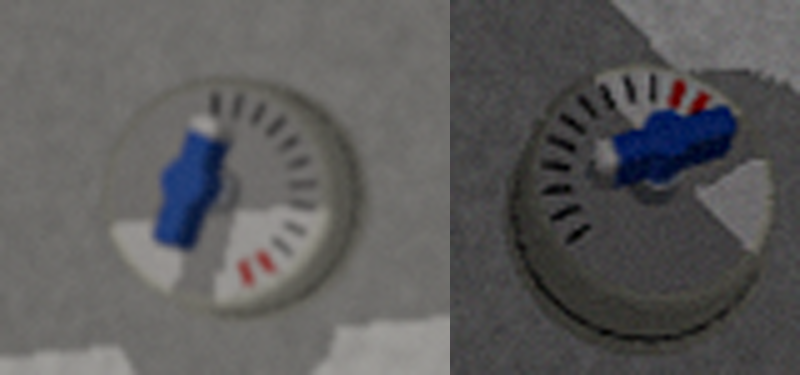

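```bash
cat >> h.py <<'E'
def go(x,y,z,yaw):
    s=ctrl.get_state();R=np.array(s['ee_rot']);p=np.array(s['tool_pos'])
    cur=np.degrees(np.arctan2(R[1,0],R[0,0]))
    print('t',round(s['time'],2),'pos',p.round(4),'yaw',cur.round(1),'q6',round(s['q'][5],1),'w',round(s['grip_width'],4),'F',np.round(s['force'],1),'T',np.round(s['wrist_torque'],2))
    print('shift mm',(R.T@(np.array([x,y,z])-p)*1000).round(1),'turn',((cur-yaw+180)%360-180).round(1))
E
python3 - <<'E'
from h import *
f=lambda u,v,z:plane('top',155+u/5,225+v/5,z).round(4)
g=lambda u,v,z:plane('scene',360+(u-450)/5,335+v/5,z).round(4)
print('housing',f(220,190,.05),g(655,175,.05),'white',f(208,125,.082),g(607,160,.082),'wingmid',f(192,180,.090))
go(.543,.241,.214,164.5)
E
```

```text
housing [0.5439 0.2398 0.05  ] [0.5407 0.2424 0.05  ] white [0.5638 0.237  0.082 ] [0.5599 0.2369 0.082 ] wingmid [0.5441 0.2393 0.09  ]
t 0.1 pos [ 0.1797 -0.5983  0.2134] yaw 16.7 q6 -5.5 w 0.0913 F [0.4 0.3 0.1] T [-0.02  0.01  0.03]
shift mm [ 5.893e+02 -6.993e+02  2.000e-01] turn -147.8
```

```bash
python3 -m inch '[[[29,-35,0],-7.4],[[59,-70,0],-14.8],[[88,-105,0],-22.2],[[118,-140,0],-29.6],[[147,-175,0],-37]]' -1
python3 -m inch '[[[45,-10,0],-7.4],[[89,-20,0],-14.8],[[134,-31,0],-22.2],[[178,-41,0],-29.6],[[223,-51,0],-37]]'
python3 -m inch '[[[42,19,0],-7.4],[[83,37,0],-14.8],[[125,56,0],-22.2],[[167,75,0],-29.6],[[208,93,0],-37]]'
python3 -c "
from h import *
go(.543,.2405,.214,164.5)"
```

```text
time: 0.6
tool_pos: [0.2705, -0.3868, 0.2137]
ee_rot: [[0.588, 0.809, -0.0], [0.809, -0.588, 0.0], [0.0, -0.0, -1.0]]
force: [0.4, -0.7, -0.6]
grip_width: 0.0909
time: 1.1
tool_pos: [0.3613, -0.177, 0.2139]
ee_rot: [[-0.017, 1.0, 0.0], [1.0, 0.017, -0.0], [-0.0, 0.0, -1.0]]
force: [0.6, -0.9, -0.2]
grip_width: 0.0909
time: 1.6
tool_pos: [0.4518, 0.0325, 0.2139]
ee_rot: [[-0.616, 0.788, -0.0], [0.788, 0.616, -0.0], [-0.0, -0.0, -1.0]]
force: [1.1, -0.3, 0.6]
grip_width: 0.0912
t 1.6 pos [0.4518 0.0325 0.2139] yaw 128.0 q6 -41.5 w 0.0912 F [ 1.1 -0.3  0.6] T [-0.06 -0.13  0.04]
shift mm [ 1.076e+02  2.000e+02 -1.000e-01] turn -36.5
```

```bash
python3 -m inch '[[[21,40,0],-7],[[43,80,0],-14],[[64,120,0],-21],[[85,160,0],-28],[[106,197,0],-36]]'
python3 -m inch '[[[0,0,0],0],[[0,0,0],0],[[0,0,0],0]]'
python3 - <<'E'
from h import *
go(.543,.2405,.214,164.5)
c={}
for n,u,v in(('top',192,262),('scene',404,362)):
    im=ctrl.read_camera(n);cv2.imwrite(f'pics/{n}1.png',im)
cv2.imwrite('pics/c2.png',np.hstack([cv2.resize(cv2.imread(f'pics/{n}1.png')[a:a+150,b:b+150],None,fx=2.6,fy=2.6) for n,a,b in(('top',190,120),('scene',290,330))]))
E
```

```text
time: 2.1
tool_pos: [0.5428, 0.2368, 0.2136]
ee_rot: [[-0.961, 0.275, -0.0], [0.275, 0.961, -0.0], [0.0, -0.0, -1.0]]
force: [0.7, 0.0, -0.1]
grip_width: 0.0912
time: 2.4
tool_pos: [0.5419, 0.2341, 0.2137]
ee_rot: [[-0.96, 0.282, -0.001], [0.282, 0.96, -0.0], [0.001, -0.001, -1.0]]
force: [0.5, -0.2, 0.3]
grip_width: 0.0913
t 2.4 pos [0.5419 0.2341 0.2137] yaw 163.6 q6 -56.1 w 0.0913 F [ 0.5 -0.2  0.3] T [ 0.06 -0.16  0.03]
shift mm [ 0.8  6.5 -0.3] turn -0.9
```

View pics/c2.png

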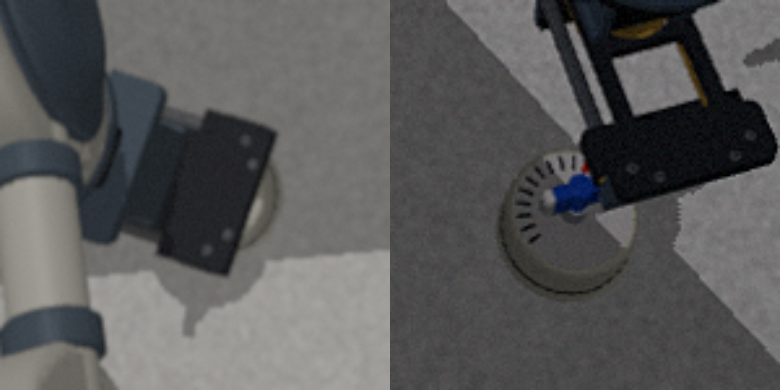

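The hand is above the key. The top view is covered, but the scene view still shows the white end at (395,367). I'll correct sideways and descend.

```bash
python3 -m inch '[[[1,6,30],-1],[[1,6,60],-1],[[1,6,90],-1],[[1,6,110],-1],[[1,6,125],-1]]'
python3 -m inch '[[[0,0,12],0],[[0,0,24],0],[[0,0,24],0],[[0,0,24],0]]'
python3 - <<'E'
from h import *
go(.543,.2405,.064,164.5)
cv2.imwrite('pics/c3.png',cv2.resize(ctrl.read_camera('scene')[290:440,310:510],None,fx=3.5,fy=3.5,interpolation=cv2.INTER_CUBIC))
E
```

```text
time: 3.0
tool_pos: [0.5425, 0.2397, 0.0877]
ee_rot: [[-0.964, 0.265, -0.001], [0.265, 0.964, -0.0], [0.001, -0.001, -1.0]]
force: [0.3, 0.0, 0.8]
grip_width: 0.0912
time: 3.4
tool_pos: [0.5433, 0.2407, 0.0652]
ee_rot: [[-0.965, 0.264, 0.0], [0.264, 0.965, 0.0], [-0.0, 0.0, -1.0]]
force: [-0.2, 0.2, 0.1]
grip_width: 0.0909
t 3.4 pos [0.5433 0.2407 0.0652] yaw 164.7 q6 -56.6 w 0.0909 F [-0.2  0.2  0.1] T [ 0.08 -0.17 -0.  ]
shift mm [ 0.3 -0.3  1.2] turn 0.2
```

View pics/c3.png

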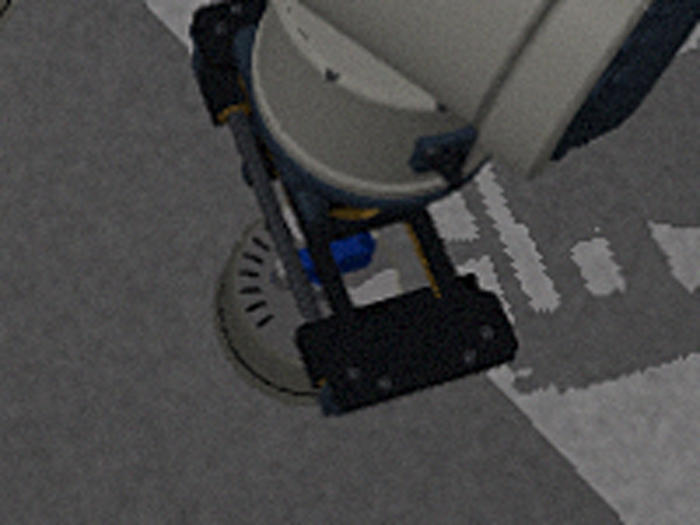

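The key sits between the open fingers, so I'll close gently.

```bash
python3 -m inch '[[[0,0,0],0],[[0,0,0],0],[[0,0,0],0],[[0,0,0],0],[[0,0,0],0]]' 1 15
python3 -m inch '[[[0,0,0],0],[[0,0,0],0],[[0,0,0],0],[[0,0,0],0]]'
python3 -c "
from h import *
go(.543,.2405,.064,164.5)"
```

```text
time: 3.95
tool_pos: [0.5432, 0.2408, 0.065]
ee_rot: [[-0.965, 0.264, 0.0], [0.264, 0.965, 0.0], [-0.0, 0.0, -1.0]]
force: [-1.0, 0.5, 0.0]
grip_width: 0.0541
time: 4.35
tool_pos: [0.5432, 0.2409, 0.0649]
ee_rot: [[-0.965, 0.264, 0.0], [0.264, 0.965, 0.0], [-0.0, 0.0, -1.0]]
force: [2.4, 8.4, -0.6]
grip_width: 0.0224
t 4.35 pos [0.5432 0.2409 0.0649] yaw 164.7 q6 -56.6 w 0.0224 F [ 2.4  8.4 -0.6] T [ 1.82 -0.58  0.  ]
shift mm [ 0.1 -0.4  0.9] turn 0.2
```

```bash
python3 -m inch '[[[0,2,0],0],[[0,4,0],0],[[0,4,0],0]]'
python3 -m inch '[[[0,0,0],0],[[0,0,0],0]]'
python3 -c "
from h import *
go(.543,.2405,.064,164.5)"
```

```text
time: 4.65
tool_pos: [0.5439, 0.2435, 0.0649]
ee_rot: [[-0.965, 0.263, -0.001], [0.263, 0.965, -0.002], [0.0, -0.002, -1.0]]
force: [0.4, -10.9, 4.5]
grip_width: 0.0167
time: 4.85
tool_pos: [0.5439, 0.2435, 0.0649]
ee_rot: [[-0.965, 0.263, -0.001], [0.263, 0.965, -0.002], [0.0, -0.002, -1.0]]
force: [-0.1, -9.5, 4.4]
grip_width: 0.0168
t 4.85 pos [0.5439 0.2435 0.0649] yaw 164.7 q6 -56.2 w 0.0168 F [-0.1 -9.5  4.4] T [-1.71 -0.02  0.1 ]
shift mm [ 0.1 -3.2  0.9] turn 0.2
```

```bash
python3 -m inch '[[[0,0,0],0],[[0,0,0],0],[[0,-2,0],0],[[0,-2,-8],0],[[0,-2,-8],0]]' 0.34
python3 -m inch '[[[0,0,0],0],[[0,0,0],0],[[0,0,0],0],[[0,0,0],0],[[0,0,0],0]]' 1 15
python3 -c "
from h import *
go(.543,.2405,.064,164.5)"
```

```text
time: 5.35
tool_pos: [0.5442, 0.243, 0.074]
ee_rot: [[-0.965, 0.264, 0.001], [0.264, 0.965, 0.001], [-0.001, 0.001, -1.0]]
force: [0.2, 0.2, 0.4]
grip_width: 0.0302
time: 5.85
tool_pos: [0.5437, 0.2432, 0.0729]
ee_rot: [[-0.965, 0.264, 0.0], [0.264, 0.965, 0.001], [0.0, 0.001, -1.0]]
force: [0.3, 5.5, -0.4]
grip_width: 0.01
t 5.85 pos [0.5437 0.2432 0.0729] yaw 164.7 q6 -56.4 w 0.01 F [ 0.3  5.5 -0.4] T [ 1.   -0.12 -0.03]
shift mm [-0.  -2.8  8.9] turn 0.2
```

Now it holds the wing itself, with an opening of 10.0 mm. First partial turn.

```bash
python3 -m inch '[[[0,1,0],0],[[0,1,0],6],[[0,1,0],12],[[0,1,0],18],[[0,1,0],24]]' 1 30
python3 -c "
from h import *
go(.543,.2405,.064,164.5)"
python3 -m inch '[[[0,0,0],6],[[0,0,0],12],[[0,0,0],18],[[0,0,0],24],[[0,0,0],24]]'
python3 -c "
from h import *
go(.543,.2405,.064,164.5)"
```

```text
time: 6.35
tool_pos: [0.5437, 0.2432, 0.0729]
ee_rot: [[-0.771, 0.636, -0.001], [0.636, 0.771, -0.001], [-0.0, -0.001, -1.0]]
force: [-2.0, -2.7, 3.4]
grip_width: 0.0098
t 6.35 pos [0.5437 0.2432 0.0729] yaw 140.5 q6 -32.1 w 0.0098 F [-2.  -2.7  3.4] T [-0.54  0.13  0.08]
shift mm [-1.2 -2.5  8.9] turn -24.0
time: 6.85
tool_pos: [0.5436, 0.2432, 0.0729]
ee_rot: [[-0.448, 0.894, -0.001], [0.894, 0.448, -0.001], [-0.0, -0.001, -1.0]]
force: [-2.2, -5.1, 3.4]
grip_width: 0.0102
t 6.85 pos [0.5436 0.2432 0.0729] yaw 116.6 q6 -8.2 w 0.0102 F [-2.2 -5.1  3.4] T [-0.88  0.4  -0.08]
shift mm [-2.1 -1.7  8.9] turn -47.9
```

```bash
python3 -m inch '[[[0,0,0],6],[[0,0,0],12],[[0,0,0],18],[[0,0,0],24],[[0,0,0],24]]'
python3 -m inch '[[[0,0,0],0],[[0,0,0],0],[[0,0,0],0],[[0,0,0],0],[[0,0,0],0]]' 0
python3 -m inch '[[[0,0,0],0],[[0,0,0],0],[[0,0,0],0]]'
python3 - <<'E'
from h import *
go(.543,.2405,.064,164.5)
cv2.imwrite('pics/c4.png',cv2.resize(ctrl.read_camera('scene')[290:440,310:510],None,fx=3.5,fy=3.5,interpolation=cv2.INTER_CUBIC))
E
```

```text
time: 7.35
tool_pos: [0.5434, 0.2431, 0.0729]
ee_rot: [[-0.047, 0.999, -0.001], [0.999, 0.047, -0.001], [-0.001, -0.001, -1.0]]
force: [-4.7, -4.9, 4.8]
grip_width: 0.0099
time: 7.85
tool_pos: [0.544, 0.2437, 0.0729]
ee_rot: [[-0.048, 0.999, 0.0], [0.999, 0.048, 0.0], [0.0, 0.0, -1.0]]
force: [-0.8, -0.1, 0.2]
grip_width: 0.045
time: 8.15
tool_pos: [0.544, 0.2437, 0.0729]
ee_rot: [[-0.048, 0.999, 0.0], [0.999, 0.048, 0.0], [0.0, 0.0, -1.0]]
force: [0.4, -0.6, -1.2]
grip_width: 0.0456
t 8.15 pos [0.544  0.2437 0.0729] yaw 92.7 q6 15.7 w 0.0456 F [ 0.4 -0.6 -1.2] T [-0.01 -0.09 -0.02]
shift mm [-3.2 -1.1  8.9] turn -71.8
```

View pics/c4.png

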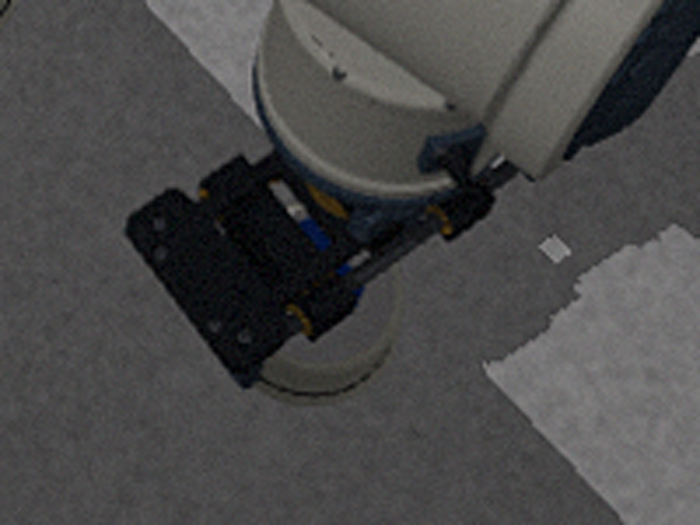

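The white end now sits at upper left of the crop (285,195), so the key turned about 72° (to roughly 1.5 rad) and holds with the fingers clear. I'll take hold again and wind on.

```bash
python3 -m inch '[[[-0.5,-0.5,0],0],[[-0.5,-0.5,0],0],[[-0.5,-0.5,0],0],[[-0.5,-0.5,0],0],[[-0.5,-0.5,0],0]]' 1 30
python3 -m inch '[[[0,0,0],0],[[0,0,0],0],[[0,0,0],6],[[0,0,0],12],[[0,0,0],18]]'
python3 -m inch '[[[0,0,0],6],[[0,0,0],12],[[0,0,0],18],[[0,0,0],24],[[0,0,0],30]]'
python3 -c "
from h import *
go(.543,.2405,.064,22)"
```

```text
time: 8.7
tool_pos: [0.5434, 0.2432, 0.0729]
ee_rot: [[-0.047, 0.999, -0.0], [0.999, 0.047, -0.0], [-0.0, -0.0, -1.0]]
force: [-0.6, -0.3, 3.3]
grip_width: 0.0094
time: 9.2
tool_pos: [0.5434, 0.2432, 0.0729]
ee_rot: [[0.268, 0.964, -0.0], [0.964, -0.268, -0.0], [-0.0, -0.0, -1.0]]
force: [-0.4, -0.3, 0.9]
grip_width: 0.01
time: 9.7
tool_pos: [0.5432, 0.2432, 0.0729]
ee_rot: [[0.714, 0.701, -0.0], [0.701, -0.714, 0.0], [-0.0, -0.0, -1.0]]
force: [-2.3, 0.9, 2.5]
grip_width: 0.0098
t 9.7 pos [0.5432 0.2432 0.0729] yaw 44.5 q6 63.9 w 0.0098 F [-2.3  0.9  2.5] T [0.14 0.32 0.1 ]
shift mm [-2.1  1.8  8.9] turn 22.5
```

```bash
python3 -m inch '[[[0,0,0],4],[[0,0,0],8],[[0,0,0],12],[[0,0,0],12]]'
python3 -c "
from h import *
go(.543,.2405,.064,22)"
python3 -m inch '[[[0,0,0],2],[[0,0,0],4],[[0,0,0],6],[[0,0,0],6]]'
python3 -c "
from h import *
go(.543,.2405,.064,22)"
```

```text
time: 10.1
tool_pos: [0.5432, 0.2433, 0.0729]
ee_rot: [[0.842, 0.539, -0.0], [0.539, -0.842, 0.0], [-0.0, -0.0, -1.0]]
force: [-3.2, 0.7, 2.4]
grip_width: 0.0098
t 10.1 pos [0.5432 0.2433 0.0729] yaw 32.6 q6 75.7 w 0.0098 F [-3.2  0.7  2.4] T [ 0.19  0.49 -0.  ]
shift mm [-1.7  2.2  8.9] turn 10.6
time: 10.5
tool_pos: [0.5432, 0.2433, 0.0729]
ee_rot: [[0.893, 0.451, -0.0], [0.451, -0.893, 0.0], [-0.0, -0.0, -1.0]]
force: [-3.7, 2.1, 3.1]
grip_width: 0.0098
t 10.5 pos [0.5432 0.2433 0.0729] yaw 26.8 q6 81.6 w 0.0098 F [-3.7  2.1  3.1] T [ 0.38  0.64 -0.  ]
shift mm [-1.4  2.4  8.9] turn 4.8
```

```bash
for i in 1; do python3 -m inch '[[[0,0,0],2],[[0,0,0],4],[[0,0,0],6],[[0,0,0],6]]'
python3 -c "
from h import *
go(.543,.2405,.064,22)"; done
python3 -m inch '[[[0,0,0],2],[[0,0,0],4],[[0,0,0],4]]'
python3 -c "
from h import *
go(.543,.2405,.064,22)"
```

```text
time: 10.9
tool_pos: [0.5432, 0.2433, 0.0729]
ee_rot: [[0.935, 0.356, -0.0], [0.356, -0.935, 0.0], [-0.0, -0.0, -1.0]]
force: [-3.9, 2.1, 2.6]
grip_width: 0.0098
t 10.9 pos [0.5432 0.2433 0.0729] yaw 20.8 q6 87.5 w 0.0098 F [-3.9  2.1  2.6] T [0.47 0.79 0.37]
shift mm [-1.2  2.5  8.9] turn -1.2
time: 11.2
tool_pos: [0.5432, 0.2433, 0.0729]
ee_rot: [[0.957, 0.29, -0.0], [0.29, -0.957, -0.0], [-0.0, -0.0, -1.0]]
force: [-4.0, 2.6, 2.7]
grip_width: 0.0105
t 11.2 pos [0.5432 0.2433 0.0729] yaw 16.9 q6 91.5 w 0.0105 F [-4.   2.6  2.7] T [0.53 0.81 0.98]
shift mm [-1.   2.6  8.9] turn -5.1
```

Torque jumped to 0.98 N m and the opening started to widen, so it is at the stop. I'll let go, rise and check.

```bash
python3 -m inch '[[[0,0,0],0],[[0,0,0],0],[[0,0,0],0],[[0,0,0],0],[[0,0,0],0]]' -0.3
python3 -m inch '[[[0,0,0],0],[[0,0,-15],0],[[0,0,-45],0],[[0,0,-85],0],[[0,0,-125],0]]'
python3 -m inch '[[[35,-30,-30],0],[[70,-60,-50],0],[[-0,-100,-50],0],[[-40,-140,-50],0],[[-80,-180,-50],0]]' >/dev/null; python3 -c "
from h import *
go(.35,-.05,.25,17)"
```

```text
time: 11.7
tool_pos: [0.5436, 0.2431, 0.0729]
ee_rot: [[0.958, 0.288, 0.0], [0.288, -0.958, 0.0], [0.0, 0.0, -1.0]]
force: [-0.9, -1.2, 0.0]
grip_width: 0.0476
time: 12.2
tool_pos: [0.5431, 0.2431, 0.1991]
ee_rot: [[0.958, 0.288, -0.001], [0.288, -0.958, -0.0], [-0.001, 0.0, -1.0]]
force: [0.8, 1.0, 0.1]
grip_width: 0.0595
t 12.7 pos [0.4511 0.3742 0.2477] yaw 16.7 q6 107.2 w 0.0595 F [-0.2  0.5 -0.2] T [-0.    0.02  0.03]
shift mm [-218.6  377.3   -2.4] turn -0.3
```

```bash
python3 -m inch '[[[0,0,0],0],[[0,0,0],0],[[0,0,0],0]]' >/dev/null
python3 - <<'E'
from h import *
t=ctrl.read_camera('top');s=ctrl.read_camera('scene')
z=lambda im,r,c:cv2.resize(im[r:r+80,c:c+80],None,fx=4.8,fy=4.8,interpolation=cv2.INTER_CUBIC)
cv2.imwrite('pics/c5.png',np.hstack([z(t,222,160),z(s,332,360)]))
for n,a in(('top',t),('scene',s)):
    b=cv2.imread(f'pics/{n}0.png')
    for k,(u,v) in (dict(yellow=(340,232),red=(489,248)) if n=='top' else dict(yellow=(290,264),red=(235,162))).items():
        d=cv2.absdiff(a,b)[v-20:v+20,u-20:u+20];print(n,k,'mean/max diff',d.mean().round(1),d.max())
E
```

```text
top yellow mean/max diff 1.3 6
top red mean/max diff 1.4 14
scene yellow mean/max diff 3.6 19
scene red mean/max diff 3.5 22
```

View pics/c5.png

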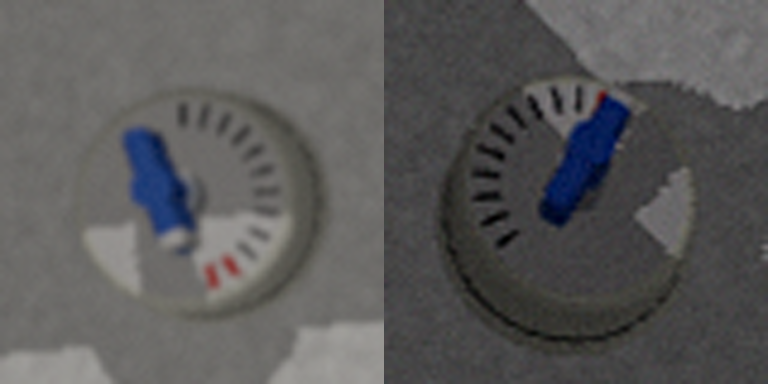

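The white end is at the bottom in line with the last red mark: about 159° on the dial against about 160–164° for the mark. The red and yellow patches are unchanged in both views, so I'm handing in.

```bash
python3 -c "
from rig import ctrl
print(ctrl.sign_off(), ctrl.get_state()['time'])"
```

```text
the job is handed in; nothing more can be done
the job is handed in; nothing more can be done
```

The blue timer is wound to its stop, done in two partial turns, and I handed the job in at about 13 s of the 51 s allowed.

- **Grip:** The first grip was too low. It closed to about 17 mm, probably on a wider hub, instead of the 10 mm wing. I raised the tool 8 mm, re-centred by the measured force, and it then held the wing at 10.0 mm.
- **First turn:** I turned the key about 72° clockwise, to roughly 1.5 rad, and let go. The key stayed put and the wrist force fell to about 1 N, which is sensor noise level.
- **Second turn:** I took hold again and turned on until the torque rose to about 1 N m near 144° of total turn. With the starting angle of about 0.3 rad read from the picture, that gives about 2.8 rad.
- **Last checks:** After I let go and moved clear, the top view showed the white end within about 5° of the last red mark. The image areas around the red and yellow keys had not changed beyond noise in either camera.
- **Retreat:** I got one sign wrong moving away, so the arm went to the left of the timer instead of the right. It touched nothing there.

The sign-off reports no verdict. The final key angle is my estimate from the pictures and the tool rotation.

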